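Tip the bench skip into the tray and ease it back upright

TASK

Using its lever handle, push the small steel skip over past its detent towards the side where the open tray stands, and let go so that it hangs fully over on its own and both parts in it (the T-nut and the hex coupling nut) drop into the tray. Once it has emptied, take the handle again and ease the skip gently back to its upright notch, never letting it snap back, then let go; leave the loose coupling and the washer stack beside it where they are.

Things in the scene. Friction and masses are not known exactly. Their poses are not given: they have to be found in the camera images.
- stand: Fixed grey stand with two A-shaped end frames 170 mm apart, feet 200 mm wide. Origin on the bench under the middle of the skip, z up. Its x axis runs along the skip's hinge, from the lever end (facing the robot) to the far end; the hinge axis lies 150 mm straight above it. The skip tips to either side, +y or -y. A 14 mm lamp post stands at x = 135 mm; its arm passes over the skip 378 mm up.
- skip (a joint): Tip angle of the skip, rad: 0 upright, plus tips to the stand's +y side, minus to -y. A geared brass weight at the far end gives notches at 0 and fully over, on stops at +1.97 and -1.97. Humps at about 0.85 either way: short of one it swings upright, past it it drops over by itself. Takes up to 7 N at the handle. Let go on the way back it snaps at several rad/s; at 1.5 rad/s or less it is eased.
- handle (a point): Centre of the skip's handle: dark steel round bar 14 mm thick, 58 mm long, parallel to the stand's x, on a flat lever arm outside the robot-side frame. Stand x = -135 mm, 90 mm from the hinge axis, straight above it when the skip is upright. The bar's free end is 27 mm nearer the robot, the arm's face 31 mm farther. Grip it from both sides along y; it turns between the fingers.
- skip_mouth (a point): Centre of the skip's open mouth, 57 mm from the hinge. The skip is an open steel trough 124 mm long with flared sides, floor 74 mm wide, mouth 131 mm wide, 55 mm deep.
- tray_floor (a point): Centre of the inner floor of the fixed open steel tray (140 mm along the stand's x, 190 mm along its y, walls 35 mm high and 4 mm thick, floor 4 mm above the bench), on one side of the stand and reaching under the skip; either side.
- case: Closed flat grey steel parts case, 140 x 190 x 30 mm, fixed, on the other side of the stand: not for the parts. Origin at the centre of its underside.
- tnut_mid (a point): Middle of the black T-nut, 75 mm long, flange 30 mm wide, 22 mm high; starts in the skip.
- hexnut_mid (a point): Middle of the steel hex coupling nut, 80 mm long, 26 mm across flats; starts in the skip.
- coupling_mid (a point): Bystander: middle of an upright copper pipe coupling, 54 mm in diameter, 70 mm high, on the bench to one side of the lever, about 220 mm off. Leave alone.
- washers_mid (a point): Bystander: middle of a rusty steel washer stack, 62 mm in diameter, 40 mm high, on the bench to one side of the lever, about 220 mm off. Leave alone.
- lamp (a point): Middle of the underside of a fixed white strip lamp over the lever: 40 mm deep along the stand's x, 300 mm long along y, 20 mm thick, underside 375 mm above the bench. It bars a gripper that points straight down on the handle: lean the gripper back to the robot's side, fingers pointing down and along the stand's +x, 28 to 42 degrees from vertical.
Not all that is in view belongs to the job. Leave any orange or purple look-alike of the part that bears hexnut_mid alone.

How it is judged:
By the outcome, as a careful person would: the job done as asked, in the order asked, and still so for the second after the job is handed in, with the robot touching nothing.
It also fails if it takes over 51 s, if anything falls off the work surface, if the arm or the gripper's body presses on something with over 40 N, if the wrist force passes 120 N, or if a joint passes its speed limit or range.

ROBOT

A 7-joint arm with a two-finger parallel gripper is mounted at the origin on the work surface. World frame = base frame: x ahead of the robot, y to its left, z up, the work surface at z = 0. Lengths are in m, angles in rad, forces in N, time in s.
With the tool pointing down it reaches from about 0.4 to 0.85 m from the base axis. Payload 10.4 kg.
Tool frame: the origin (TCP) lies between the finger pads; the fingertips stand 17 mm ahead of it and the grasp point (between the pads) lies 2 mm behind it; x points along the fingers, y is the direction in which the jaws open and shut, and the axes are right-handed (so a half turn about x gives the same grasp; the last joint's range is limited). The gripper opens to 87 mm and grips with 3 to 60 N. Pads are 19 mm wide; open, the fingers measure 117 mm over their backs; the gripper's body (75 mm by 190 mm) begins 51 mm behind the grasp point.
Start: joints at [1.277, 0.332, -0.065, 1.46, 0.022, 1.35, -0.088], TCP at [0.167, -0.602, 0.24] pointing down, gripper open.
Joint ranges: [-2.6, 2.6], [-0.5, 2.12], [-1.47, 1.34], [0.16, 2.42], [-1.27, 4.41], [0.06, 2.06], [-2.6, 2.6]. Speed limits (rad/s): [2.22, 2.22, 2.79, 2.79, 3.14, 3.14, 3.14].

INTERFACE

Orientations are given as a unit quaternion [x, y, z, w].
In Python, from bench import r, optics, close_job gives the robot as it stands.
- The arm moves only by the shell command python3 -m inch 'ROWS' [OPENING] [FORCE]. ROWS is JSON, a list of rows, each an object with "translation": the shift along the tool's x, y, z in cm, a list of three; "spin": the turn about the tool's x in degrees. In form: [{"translation": [tx, ty, tz], "spin": spin}, ...]. A call has 1 to 20 rows; each row shifts and turns the pose as measured when the row begins, along the tool's axes as they then stand; what a row does not reach is not made up. A row lasts 1/8 s, in which the tool goes at most 62.5 mm and 10.7 degrees, less where a joint would pass 70% of its speed; a pose out of reach is approached as far as the arm can. A call is refused whole if a number of a shift passes 6.25 or a number of a turn 10.7, either way. A call with a gripper value outside its range is refused whole. OPENING is the closure, from 0 (fully open) to 1 (shut), set as the call begins (- or left out, the last holds). The fingers move at their own pace and stop on an object; FORCE is the grip in N (left out, the last holds). Time passes only in rows, so rows that do not move let the fingers close. It gives the time, the measured TCP pose, the force and the opening at its end, in the units of the state.
- r.read_state(): the state, without advancing time (a new reading comes with each control period).
- optics.camera(name): name is "scene" or "top" or "wrist"; returns the picture (480x640x3 uint8, red, green, blue); there is no depth.
- optics.camera_model(name): a dict with "camera_matrix" (3x3 intrinsics, pixels), "world_from_camera" (4x4, takes a point from camera to world coordinates); the wrist camera has in their place "tool_from_camera" (4x4, takes a point from camera to tool coordinates, whose origin is the TCP and whose axes are the tool frame's). Camera axes: x right, y down, z forward; pixel columns grow to the right and rows downward; lengths in m; the calibration is good to about 2 mm. A picture is of the moment at which its call begins: read the wrist's pose just before it. camera_model takes no time and is no camera call.
- close_job(): hands the job in, once; it reports no verdict.
The state is a dict: "time": time; "joint_positions": joint angles; "joint_vel": joint speeds; "joint_torque": joint torques, N m; "ee_pos": TCP position; "eef_rot": TCP orientation; "ft_force": force on the tool from outside, world axes, zero at the start; "torque": the same for the moment, N m; "width": finger opening in m.
Only numpy, scipy, OpenCV 4.12 (cv2) and the standard library are available. Lean on these libraries where they do the work, as an engineer would, in place of code of your own. Each camera call takes 0.05 s, during which the arm holds its last target.

## Working session

There is one attempt and no reset: what is moved stays moved. The work goes in short steps, Python scripts to look and compute and a shell command to move; the robot and the scene stay as the last step left them, time stands still between calls to the robot, and variables do not carry over. Pictures are saved under pics/ and viewed, and the job is handed in when it is done.

```bash
ls; mkdir -p pics; python3 - <<'E'
from bench import r,optics
import cv2,numpy as np
np.set_printoptions(precision=4,suppress=True)
s=r.read_state();print({k:np.round(v,4) for k,v in s.items()})
for n in ["scene","top","wrist"]:
    print(n,optics.camera_model(n))
    cv2.imwrite(f"pics/{n}0.png",optics.camera(n)[:,:,::-1])
E
```

```text
pics
{'time': np.float64(0.0), 'joint_positions': array([ 1.2774,  0.3329, -0.0647,  1.4609,  0.0216,  1.3499, -0.0885]), 'joint_vel': array([ 0.0009, -0.0002,  0.0002, -0.0001,  0.0007, -0.0011, -0.0014]), 'joint_torque': array([ -0.001 , -62.3277,   0.0246, -38.99  ,  -0.0613,   0.04  ,
         0.0001]), 'ee_pos': array([ 0.1671, -0.6019,  0.2388]), 'eef_rot': array([-0.7005, -0.0959,  0.7007, -0.095 ]), 'ft_force': array([ 0.1592, -0.0776,  0.335 ]), 'torque': array([ 0.017 , -0.0335,  0.0124]), 'width': np.float64(0.0872)}
scene {'camera_matrix': array([[562.9743,   0.    , 320.6212],
       [  0.    , 562.9743, 243.2285],
       [  0.    ,   0.    ,   1.    ]]), 'world_from_camera': array([[ 0.4168,  0.7358, -0.5338,  1.2076],
       [ 0.909 , -0.3314,  0.253 , -0.2639],
       [ 0.0093, -0.5906, -0.8069,  1.1518],
       [ 0.    ,  0.    ,  0.    ,  1.    ]])}
top {'camera_matrix': array([[433.517 ,   0.    , 320.3102],
       [  0.    , 433.517 , 242.3366],
       [  0.    ,   0.    ,   1.    ]]), 'world_from_camera': array([[-0.0001, -0.9919,  0.1274,  0.4749],
       [-0.9999,  0.002 ,  0.0142,  0.016 ],
       [-0.0143, -0.1274, -0.9918,  1.134 ],
       [ 0.    ,  0.    ,  0.    ,  1.    ]])}
wrist {'camera_matrix': array([[391.51  ,   0.    , 320.331 ],
       [  0.    , 391.51  , 241.4746],
       [  0.    ,   0.    ,   1.    ]]), 'tool_from_camera': array([[ 0.0002, -0.3045,  0.9525, -0.1447],
       [ 1.    , -0.    , -0.0002, -0.0002],
       [ 0.0001,  0.9525,  0.3045, -0.0824],
       [ 0.    ,  0.    ,  0.    ,  1.    ]])}
```

View pics/scene0.png

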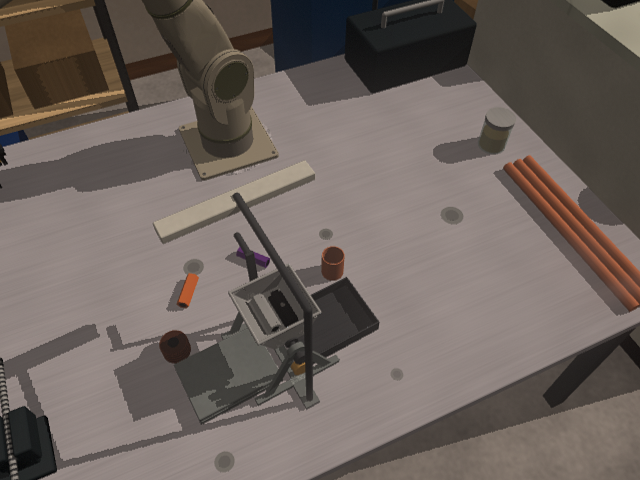

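View pics/top0.png

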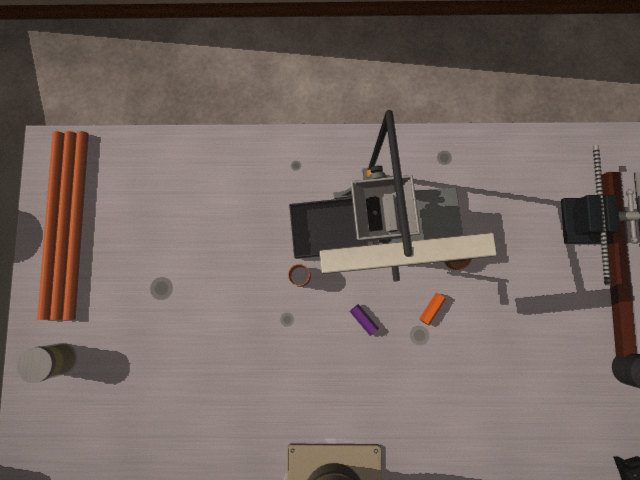

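View pics/wrist0.png

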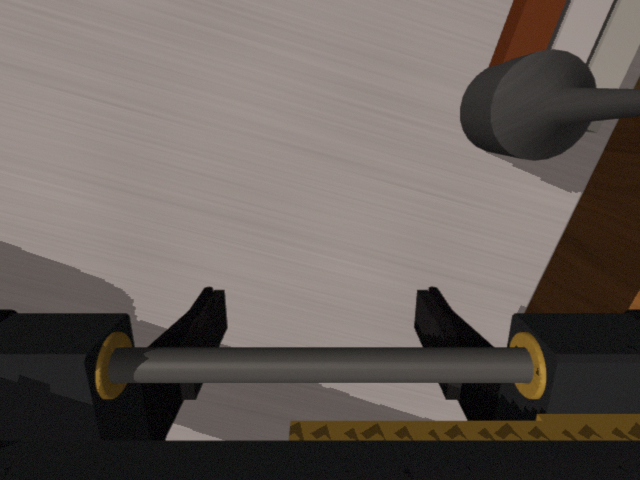

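The scene view shows the skip at (275,305) with the T-nut (285,308) and hex nut (263,312). The dark open tray is at (340,315) and the flat case at (230,370). The top view shows the tray to the left (world +y) at (322,230) and the case to the right at (440,215). Next I'll take enlarged crops for measuring.

```bash
python3 - <<'E'
import cv2
a=cv2.imread("pics/scene0.png")[180:420,130:400];cv2.imwrite("pics/sc_crop.png",cv2.resize(a,None,fx=2.5,fy=2.5,interpolation=cv2.INTER_CUBIC))
a=cv2.imread("pics/top0.png")[100:300,270:510];cv2.imwrite("pics/top_crop.png",cv2.resize(a,None,fx=3,fy=3,interpolation=cv2.INTER_CUBIC))
E
```

```text
(no output)
```

View pics/sc_crop.png

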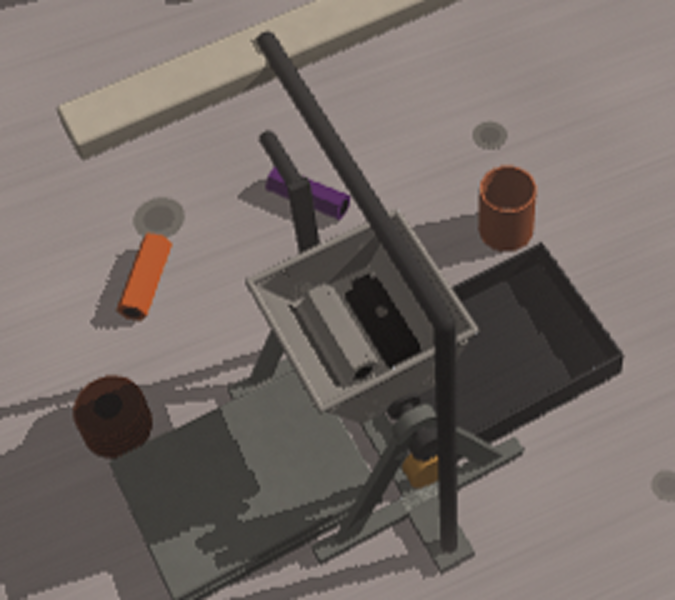

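View pics/top_crop.png

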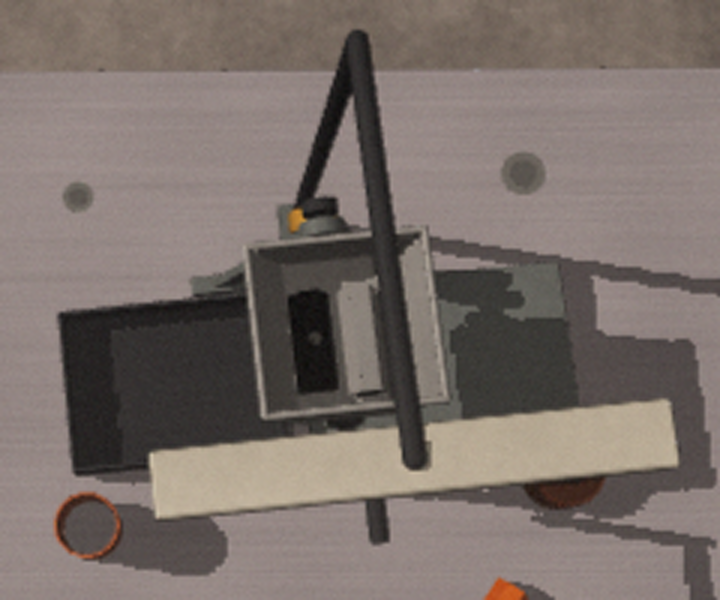

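```bash
cat > h.py <<'E'
from bench import r,optics
import cv2,numpy as np
from scipy.spatial.transform import Rotation as R
np.set_printoptions(precision=4,suppress=True)
def ray(n,p,tool=None):
    m=optics.camera_model(n);T=m.get("world_from_camera")
    if T is None: T=tool@np.array(m["tool_from_camera"])
    T=np.array(T);d=T[:3,:3]@np.linalg.inv(np.array(m["camera_matrix"]))@[p[0],p[1],1.];return T[:3,3],d/np.linalg.norm(d)
def tri(*rs):
    A=np.zeros((3,3));b=np.zeros(3)
    for o,d in rs:
        P=np.eye(3)-np.outer(d,d);A+=P;b+=P@o
    x=np.linalg.solve(A,b);return x,max(np.linalg.norm((np.eye(3)-np.outer(d,d))@(x-o)) for o,d in rs)
def tool(s=None):
    s=s or r.read_state();T=np.eye(4);T[:3,:3]=R.from_quat(s["eef_rot"]).as_matrix();T[:3,3]=s["ee_pos"];return T
E
python3 - <<'E'
from h import *
S=lambda x,y:(130+x/2.5,180+y/2.5)
T=lambda x,y:(270+x/3,100+y/3)
pts={'mFar+':((477,330),(245,247)),'mFar-':((322,408),(427,228)),'mRob-':((248,281),(449,401)),'mRob+':((397,215),(264,418)),
'handleEnd':((267,137),(380,540)),'lampArmEnd':((266,40),(416,466)),'lamp-far':((60,107),(669,401)),
'trayFar+':((621,358),(60,313)),'trayRob+':((541,245),(75,473))}
P={}
for k,(a,b) in pts.items():
    P[k],e=tri(ray("scene",S(*a)),ray("top",T(*b)));print(k,P[k],round(e,4))
m=np.mean([P[k] for k in P if k[0]=='m'],axis=0);print('mouth',m)
x=(P['mFar+']+P['mFar-']-P['mRob+']-P['mRob-']);y=P['mFar+']+P['mRob+']-P['mFar-']-P['mRob-']
print(np.degrees(np.arctan2(x[1],x[0])),np.degrees(np.arctan2(-y[0],y[1])),np.linalg.norm(x)/2,np.linalg.norm(y)/2)
for a in [np.arctan2(x[1],x[0])]:
    u=np.array([np.cos(a),np.sin(a)]);print('handle est',m[:2]-.135*u, 'free end est',m[:2]-.162*u)
print(tool()[:3,:3])
E
```

```text
mFar+ [ 0.7283 -0.0371  0.2042] 0.0028
mFar- [ 0.7414 -0.1694  0.2067] 0.0035
mRob- [ 0.6139 -0.1825  0.2038] 0.0032
mRob+ [ 0.6022 -0.0504  0.1993] 0.0024
handleEnd [ 0.5125 -0.1259  0.2376] 0.0025
lampArmEnd [ 0.5484 -0.1218  0.3932] 0.003
lamp-far [ 0.5786 -0.2633  0.4235] 0.0048
trayFar+ [0.7181 0.1127 0.026 ] 0.002
trayRob+ [0.5789 0.0999 0.0242] 0.0031
mouth [ 0.6714 -0.1099  0.2035]
5.947377261231711 5.379352847657763 0.1275364264181749 0.13282090257639034
handle est [ 0.5372 -0.1238] free end est [ 0.5103 -0.1266]
[[-0.0003  0.2675 -0.9635]
 [ 0.001  -0.9635 -0.2675]
 [-1.     -0.0011  0.    ]]
```

```bash
python3 -m inch --help; python3 -m inch; python3 -m inch '[{"translation":[-5,0,0],"spin":5}]' 0
```

```text
time: 0.28
ee_pos: [0.1665, -0.6003, 0.2853]
eef_rot: [-0.703, -0.067, 0.705, -0.061]
ft_force: [-0.1, -0.6, 0.1]
width: 0.0866invalid input: not JSON, or not a number
invalid input
```

```bash
python3 -m inch '[{"translation":[-3,-4,-2],"spin":4.8},{"translation":[-3,-4.4,-2.8],"spin":0},{"translation":[-3,-4.4,-2.8],"spin":0},{"translation":[-3,-4.4,-2.8],"spin":0},{"translation":[-3,-4.4,-2.8],"spin":0},{"translation":[-3,-4.4,-2.8],"spin":0},{"translation":[-3,-4.4,-2.8],"spin":0},{"translation":[-3,-4.4,-2.8],"spin":0},{"translation":[-3,-4.4,-2.8],"spin":0},{"translation":[-3,-4.4,-2.8],"spin":0}]' 0
python3 - <<'E'
from h import *
s=r.read_state();print(s['joint_positions'],s['ee_pos']);print(tool()[:3,:3])
E
```

```text
time: 1.52
ee_pos: [0.3974, -0.1291, 0.5969]
eef_rot: [-0.705, -0.033, 0.708, -0.028]
ft_force: [0.8, -0.4, -0.4]
width: 0.0874
[ 0.7748 -0.015  -0.5451  1.1069 -0.0156  2.0532 -1.2608] [ 0.3974 -0.1291  0.5969]
[[-0.0042  0.0873 -0.9962]
 [ 0.0072 -0.9962 -0.0873]
 [-1.     -0.0075  0.0036]]
```

```bash
python3 -m inch '[{"translation":[-2,-5,-1],"spin":0},{"translation":[-2,-5,-1],"spin":0},{"translation":[-2,-5,-1],"spin":0},{"translation":[-4,-2,-1],"spin":0}]' 0
python3 - <<'E'
from h import *
s=r.read_state();print(s['joint_positions'],s['ee_pos']);print(tool()[:3,:3])
E
```

```text
time: 2.02
ee_pos: [0.4192, 0.0515, 0.6356]
eef_rot: [0.733, 0.037, -0.679, 0.028]
ft_force: [-0.6, -0.9, 0.7]
width: 0.0869
[ 0.5877 -0.0108 -0.7899  1.0131 -0.0086  2.0579 -1.6851] [0.4192 0.0515 0.6356]
[[ 0.0765  0.0927 -0.9928]
 [ 0.0157 -0.9957 -0.0917]
 [-0.9969 -0.0085 -0.0776]]
```

The tool starts to lean once joint 6 is at its limit. I'll ratchet further.

```bash
python3 -m inch '[{"translation":[-5,0,-2],"spin":0},{"translation":[-5,0,-2],"spin":0},{"translation":[-5,0,-2],"spin":0},{"translation":[-5,0,-2],"spin":0}]' 0
python3 - <<'E'
from h import *
s=r.read_state();print(s['joint_positions'],s['ee_pos']);print(tool()[:3,:3])
E
```

```text
time: 2.52
ee_pos: [0.4481, 0.0489, 0.6736]
eef_rot: [0.761, 0.043, -0.647, 0.022]
ft_force: [0.4, 0.1, 0.2]
width: 0.0874
[-0.1946  0.0097 -0.0138  0.9095 -0.0029  2.0579 -1.6892] [0.4481 0.0489 0.6736]
[[ 0.1596  0.0931 -0.9828]
 [ 0.0365 -0.9954 -0.0884]
 [-0.9865 -0.0218 -0.1623]]
```

```bash
python3 -m inch '[{"translation":[-5,0,-2],"spin":0},{"translation":[-5,0,-2],"spin":0},{"translation":[-5,0,-2],"spin":0},{"translation":[-5,0,-2],"spin":0},{"translation":[-5,0,-2],"spin":0},{"translation":[-5,0,-2],"spin":0},{"translation":[-5,0,-2],"spin":0},{"translation":[-5,0,-2],"spin":0}]' 0
python3 - <<'E'
from h import *
s=r.read_state();print(s['joint_positions'],s['ee_pos']);print(tool()[:3,:3])
E
```

```text
time: 3.52
ee_pos: [0.4717, 0.0437, 0.8058]
eef_rot: [0.849, 0.053, -0.526, 0.01]
ft_force: [-0.2, -0.5, -0.2]
width: 0.0867
[-0.7996  0.0788  0.7702  0.5618 -0.1305  2.058  -1.6113] [0.4717 0.0437 0.8058]
[[ 0.4402  0.1007 -0.8922]
 [ 0.0797 -0.9941 -0.0729]
 [-0.8944 -0.039  -0.4456]]
```

```bash
python3 -m inch '[{"translation":[-5,0,-2],"spin":0},{"translation":[-5,0,-2],"spin":0},{"translation":[-4,0,-2],"spin":0}]' 0
python3 - <<'E'
from h import *
s=r.read_state();print(s['joint_positions'],s['ee_pos']);print(tool()[:3,:3])
E
```

```text
time: 3.9
ee_pos: [0.4502, 0.0368, 0.8589]
eef_rot: [0.879, 0.056, -0.473, 0.005]
ft_force: [-0.2, -0.1, -0.7]
width: 0.0873
[-0.867   0.0612  0.8559  0.4552 -0.1416  2.058  -1.6111] [0.4502 0.0368 0.8589]
[[ 0.546   0.1027 -0.8314]
 [ 0.0929 -0.9938 -0.0617]
 [-0.8326 -0.0435 -0.5522]]
```

```bash
cat >> h.py <<'E'
H=np.array([.537,-.1235,.24]);a=np.radians(5.7);u=np.array([np.cos(a),np.sin(a),0]);v=np.array([-np.sin(a),np.cos(a),0])
def goto(p):
    T=tool();print('tool cm',100*T[:3,:3].T@(np.array(p)-T[:3,3]),'world',T[:3,3])
E
python3 - <<'E'
from h import *
T=tool();goto(H-.1*T[:3,0])
for n,p in (("lampEdgeR-",(494.7,257.5)),("lampEdgeR+",(322,272.7)),("lampF-",(493,233.5)),("lampF+",(320,251))):
    o,d=ray("top",p);print(n,o+d*(.395-o[2])/d[2])
for p,z in (((299,275),.07),((458,262),.04)):
    o,d=ray("top",p);print(o+d*(z-o[2])/d[2])
E
```

```text
tool cm [44.7755 19.5179 27.9465] world [0.4502 0.0368 0.8589]
lampEdgeR- [ 0.5432 -0.2702  0.395 ]
lampEdgeR+ [0.5176 0.0237 0.395 ]
lampF- [ 0.5845 -0.2694  0.395 ]
lampF+ [0.5548 0.0271 0.395 ]
[0.5308 0.0835 0.07  ]
[ 0.5648 -0.3152  0.04  ]
```

```bash
python3 -m inch '[{"translation":[4,1.75,2.5],"spin":0},{"translation":[4,1.75,2.5],"spin":0},{"translation":[4,1.75,2.5],"spin":0},{"translation":[4,1.75,2.5],"spin":0},{"translation":[4,1.75,2.5],"spin":0}]' 0
python3 - <<'E'
from h import *
s=r.read_state();print(s['joint_positions']);T=tool();print(T[:3,:3]);goto(H-.1*T[:3,0])
E
```

```text
time: 4.53
ee_pos: [0.4565, -0.0344, 0.6459]
eef_rot: [0.879, 0.053, -0.473, -0.009]
ft_force: [2.2, -6.8, 13.6]
width: 0.0871
[-0.8898 -0.5004  0.4551  1.4096  0.3422  1.5887 -1.8139]
[[ 0.5462  0.0854 -0.8333]
 [ 0.1021 -0.9942 -0.035 ]
 [-0.8314 -0.066  -0.5517]]
tool cm [27.2292 12.2253 15.9962] world [ 0.4565 -0.0344  0.6459]
```

```bash
python3 -m inch '[{"translation":[0,0,0],"spin":0}]' 0
python3 - <<'E'
from h import *
cv2.imwrite("pics/scene1.png",optics.camera("scene")[:,:,::-1])
s=r.read_state();print(s['joint_positions'],s['joint_vel'],s['ft_force']);T=tool();print(T[:3,:3]);goto(H-.1*T[:3,0])
E
```

```text
time: 4.65
ee_pos: [0.4562, -0.0363, 0.6423]
eef_rot: [0.878, 0.051, -0.476, -0.009]
ft_force: [-0.3, -0.5, -0.1]
width: 0.0869
[-0.8835 -0.4989  0.4539  1.4089  0.3398  1.5893 -1.8126] [-0.0678 -0.0079 -0.0046 -0.1025  0.0149  0.0197 -0.0117] [ 0.2919 -0.3221  0.4148]
[[ 0.5456  0.0824 -0.834 ]
 [ 0.1003 -0.9944 -0.0326]
 [-0.832  -0.0658 -0.5509]]
tool cm [27.2986 12.0781 15.9045] world [ 0.4562 -0.0356  0.6459]
```

View pics/scene1.png

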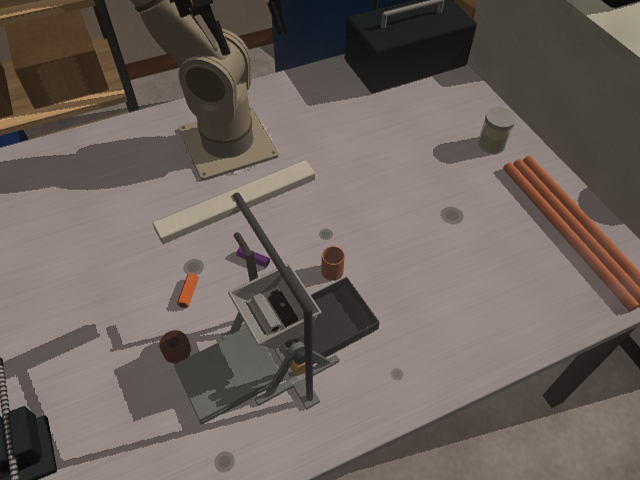

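The scene is unchanged and the arm is clear, so the earlier force was inertia. I'll continue down.

```bash
python3 -m inch '[{"translation":[4,1.8,2.3],"spin":0},{"translation":[4,1.8,2.3],"spin":0},{"translation":[4,1.8,2.3],"spin":0}]' 0
python3 - <<'E'
from h import *
s=r.read_state();print(s['joint_positions']);T=tool();print(T[:3,:3]);goto(H-.1*T[:3,0])
E
```

```text
time: 5.08
ee_pos: [0.4718, -0.0699, 0.5227]
eef_rot: [0.884, 0.061, -0.464, -0.006]
ft_force: [1.2, 0.5, -0.4]
width: 0.087
[-0.408  -0.4909  0.353   1.7263  0.0777  1.2727 -1.5311]
[[ 0.5617  0.1024 -0.821 ]
 [ 0.1132 -0.9925 -0.0463]
 [-0.8195 -0.067  -0.5691]]
tool cm [16.2237  7.8812 10.9886] world [ 0.4718 -0.0699  0.5227]
```

```bash
python3 -m inch '[{"translation":[4,2,2.7],"spin":0},{"translation":[4,2,2.7],"spin":0},{"translation":[4,2,2.7],"spin":0},{"translation":[3,1.5,2],"spin":0},{"translation":[0,0,0],"spin":0}]' 0
python3 - <<'E'
from h import *
s=r.read_state();T=tool(s)
cv2.imwrite("pics/wrist2.png",optics.camera("wrist")[:,:,::-1])
print(s['joint_positions']);print(T[:3,:3]);goto(H-.1*T[:3,0])
E
```

```text
time: 5.7
ee_pos: [0.4899, -0.1295, 0.3522]
eef_rot: [0.888, 0.066, -0.454, 0.0]
ft_force: [0.3, -0.2, 0.6]
width: 0.0872
[-0.2961 -0.4617  0.4909  2.0518 -0.0351  0.9154 -1.2453]
[[ 0.5786  0.1167 -0.8072]
 [ 0.1165 -0.9914 -0.0598]
 [-0.8072 -0.0594 -0.5872]]
tool cm [1.9718 0.6587 2.9476] world [ 0.4906 -0.1291  0.3544]
```

View pics/wrist2.png

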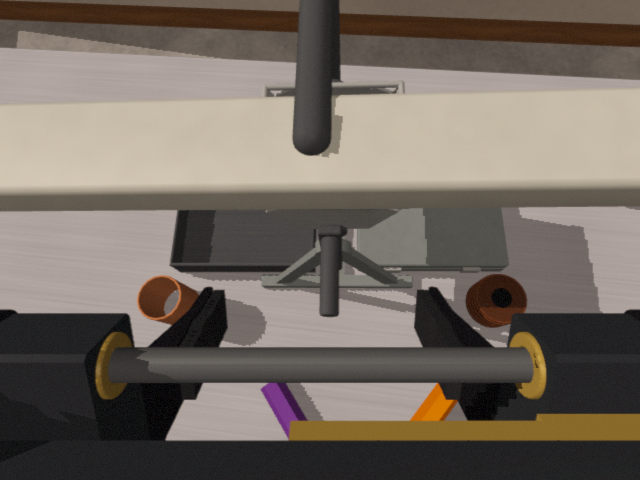

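```bash
python3 - <<'E'
from h import *
T=tool();m=optics.camera_model("wrist");W=T@np.array(m["tool_from_camera"]);K=np.array(m["camera_matrix"])
def pr(p):
    c=np.linalg.inv(W)@np.r_[p,1];c=K@c[:3];return c[:2]/c[2]
print('H',pr(H),'free',pr(H-.027*u),'armface',pr(H+.031*u), 'left/right edge',pr(H+.007*v),pr(H-.007*v))
print(tri(ray("wrist",(329.5,309),T),ray("scene",(236.8,234.8)),ray("top",(396.5,279))))
im=cv2.imread("pics/wrist2.png")[190:340,230:430];cv2.imwrite("pics/wcrop.png",cv2.resize(im,None,fx=3,fy=3))
E
```

```text
H [329.1676 276.9209] free [328.7469 313.9894] armface [329.6209 236.9861] left/right edge [319.6446 276.8808] [338.7194 276.9611]
(array([ 0.514 , -0.1259,  0.2393]), np.float64(0.0021984361012513044))
```

View pics/wcrop.png

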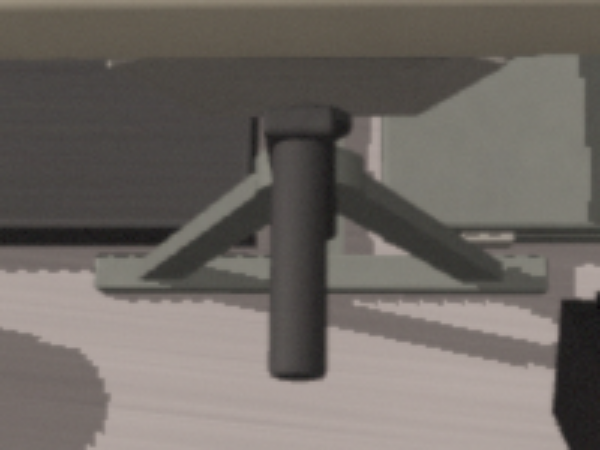

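The handle is the dark bar at columns 320–338, with its free end at row 316 and the arm face at row 237. That matches my estimate to within 2 mm. The look-alikes are the lamp arm (312,100), the A-frame struts (300,275), and the purple and orange nuts (280,400) and (435,400); none of these is the bar. I'll approach it now.

```bash
python3 -m inch '[{"translation":[1,0.4,1.8],"spin":0},{"translation":[1,0.3,1.2],"spin":0},{"translation":[3,0,0],"spin":0},{"translation":[3,0,0],"spin":0},{"translation":[0,0,0],"spin":0}]' 0
python3 - <<'E'
from h import *
s=r.read_state();T=tool(s)
cv2.imwrite("pics/wrist3.png",optics.camera("wrist")[:,:,::-1])
print(s['joint_positions']);print(T[:3,:3]);goto(H+.002*T[:3,0])
E
```

```text
time: 6.38
ee_pos: [0.5163, -0.1277, 0.2757]
eef_rot: [0.891, 0.067, -0.449, 0.002]
ft_force: [-0.4, 1.0, -0.6]
width: 0.087
[-0.3366 -0.3636  0.5706  2.1528 -0.1155  0.7146 -1.1406]
[[ 0.5884  0.1212 -0.7994]
 [ 0.1169 -0.9911 -0.0642]
 [-0.8    -0.0557 -0.5973]]
tool cm [ 4.4327 -0.0074  0.5463] world [ 0.5164 -0.1282  0.2771]
```

View pics/wrist3.png

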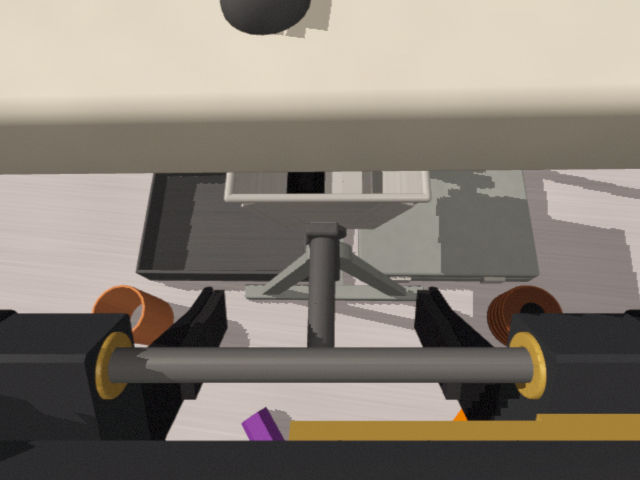

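```bash
python3 -m inch '[{"translation":[2.5,0,0.3],"spin":0},{"translation":[2,0,0.2],"spin":0},{"translation":[0,0,0],"spin":0}]' 0
python3 -m inch '[{"translation":[0,0,0],"spin":0},{"translation":[0,0,0],"spin":0},{"translation":[0,0,0],"spin":0},{"translation":[0,0,0],"spin":0},{"translation":[0,0,0],"spin":0},{"translation":[0,0,0],"spin":0}]' 1 25
python3 - <<'E'
from h import *
s=r.read_state();T=tool(s)
print(s['width'],T[:3,:3]);goto(H+.002*T[:3,0])
E
```

```text
time: 6.8
ee_pos: [0.5397, -0.1244, 0.2418]
eef_rot: [0.893, 0.066, -0.445, 0.002]
ft_force: [-1.4, 0.1, 0.7]
width: 0.087
time: 7.55
ee_pos: [0.5396, -0.1255, 0.2458]
eef_rot: [0.894, 0.066, -0.443, 0.001]
ft_force: [0.2, 0.4, 0.3]
width: 0.0347
0.03465052599234513 [[ 0.5987  0.119  -0.7921]
 [ 0.1168 -0.9913 -0.0606]
 [-0.7924 -0.0562 -0.6074]]
tool cm [ 0.5268 -0.2003  0.5514] world [ 0.5396 -0.1255  0.2458]
```

```bash
python3 -m inch '[{"translation":[0.3,0,0.3],"spin":0},{"translation":[0.2,-0.1,0.2],"spin":0},{"translation":[0,0,0],"spin":0},{"translation":[0.1,0,0],"spin":0}]' 1 25
python3 - <<'E'
from h import *
s=r.read_state();T=tool(s)
print(s['width'],s['ft_force']);goto(H+.002*T[:3,0])
E
```

```text
time: 8.05
ee_pos: [0.5388, -0.1244, 0.238]
eef_rot: [0.894, 0.066, -0.443, 0.001]
ft_force: [-27.1, -3.4, 21.1]
width: 0.0129
0.012854755997457319 [-27.0811  -3.4112  21.0815]
tool cm [-0.0542 -0.1267  0.0152] world [ 0.5388 -0.1244  0.238 ]
```

```bash
python3 -m inch '[{"translation":[0,0,0],"spin":0}]'; python3 -m inch '[{"translation":[-0.1,0,0],"spin":0}]'
python3 - <<'E'
from h import *
s=r.read_state();T=tool(s)
cv2.imwrite("pics/wrist4.png",optics.camera("wrist")[:,:,::-1])
print(s['width'],s['ft_force']);goto(H+.002*T[:3,0])
E
```

```text
time: 8.18
ee_pos: [0.5386, -0.1248, 0.2382]
eef_rot: [0.894, 0.066, -0.443, 0.0]
ft_force: [-1.0, -0.7, -1.0]
width: 0.0129
time: 8.3
ee_pos: [0.5383, -0.1245, 0.2385]
eef_rot: [0.894, 0.066, -0.443, 0.001]
ft_force: [27.1, 2.0, -19.9]
width: 0.0133
0.013337787202369104 [ 27.1311   1.9816 -19.9062]
tool cm [-0.001  -0.0986  0.0021] world [ 0.5383 -0.1242  0.2384]
```

View pics/wrist4.png

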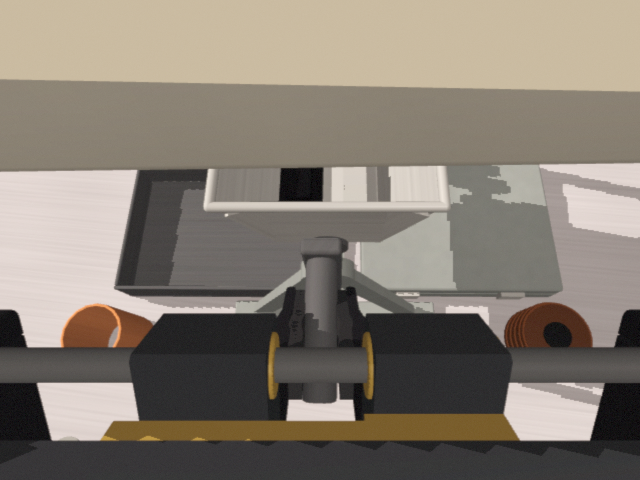

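```bash
cat >> h.py <<'E'
from math import sin,cos
def hp(th): return H+.09*(sin(th)*v+(cos(th)-1)*np.array([0,0,1]))
def stat(s=None):
    s=s or r.read_state();T=tool(s);g=T[:3,3]-.002*T[:3,0]-(H-[0,0,.09])
    print('theta',round(np.arctan2(g@v,g[2]),3),'rad',round(np.hypot(g@v,g[2]),4),'along',round(g@u,4),'w',round(s['width'],4),'F',s['ft_force'],'t',s['time'])
    return T
def plan(T,ths):
    p=T[:3,3]-.002*T[:3,0]
    for t in ths:
        q=hp(t);print(t,np.round(100*T[:3,:3].T@(q-p),2));p=q
E
python3 -m inch '[{"translation":[0,0,0],"spin":0}]' 1 10
python3 -m inch '[{"translation":[0.14,-1.25,0.08],"spin":0},{"translation":[0.28,-1.21,0.18],"spin":0},{"translation":[0.41,-1.15,0.28],"spin":0}]' 1 10
python3 - <<'E'
from h import *
T=stat();plan(T,[.45,.55,.7,.85,1.0,1.1])
E
```

```text
time: 8.48
ee_pos: [0.5383, -0.1241, 0.2382]
eef_rot: [0.894, 0.066, -0.443, 0.001]
ft_force: [-6.4, -0.4, 5.0]
width: 0.0136
time: 8.85
ee_pos: [0.5352, -0.0906, 0.2313]
eef_rot: [0.895, 0.063, -0.442, 0.001]
ft_force: [-2.6, -6.4, 1.7]
width: 0.0135
theta 0.377 rad 0.0892 along 0.0002 w 0.0135 F [-2.6157 -6.4274  1.7399] t 8.85
0.45 [ 0.17 -0.62  0.15]
0.55 [ 0.38 -0.76  0.28]
0.7 [ 0.68 -1.05  0.5 ]
0.85 [ 0.8  -0.91  0.6 ]
1.0 [ 0.9  -0.75  0.67]
1.1 [ 0.64 -0.4   0.48]
```

Tracking is good, with about 7 N at the handle. I'll continue past the hump.

```bash
python3 -m inch '[{"translation":[0.4,-1.1,0.3],"spin":0},{"translation":[0.6,-1.0,0.45],"spin":0},{"translation":[0.65,-0.95,0.5],"spin":0},{"translation":[0.75,-0.85,0.55],"spin":0}]' 1 10
python3 - <<'E'
from h import *
T=stat();plan(T,[.95,1.05,1.15])
E
```

```text
time: 9.35
ee_pos: [0.5315, -0.0526, 0.2039]
eef_rot: [0.895, 0.06, -0.441, 0.0]
ft_force: [1.1, -4.5, -1.5]
width: 0.0135
theta 0.907 rad 0.0901 along 0.0004 w 0.0135 F [ 1.0887 -4.5478 -1.5494] t 9.35
0.95 [ 0.24 -0.21  0.23]
1.05 [ 0.62 -0.45  0.47]
1.15 [ 0.65 -0.36  0.5 ]
```

```bash
python3 -m inch '[{"translation":[0.55,-0.43,0.45],"spin":0},{"translation":[0.65,-0.45,0.5],"spin":0}]' 1 10
python3 -c "from h import *;stat()"
python3 -m inch '[{"translation":[0,0,0],"spin":0},{"translation":[0,0,0],"spin":0},{"translation":[0,0,0],"spin":0}]' 0 10
python3 - <<'E'
from h import *
s=r.read_state()
for n in ("wrist","scene"): cv2.imwrite(f"pics/{n}5.png",optics.camera(n)[:,:,::-1])
stat(s)
E
```

```text
time: 9.6
ee_pos: [0.5303, -0.0418, 0.1879]
eef_rot: [0.895, 0.061, -0.441, 0.0]
ft_force: [7.2, -3.7, -6.0]
width: 0.0136
theta 1.121 rad 0.0908 along 0.0002 w 0.0136 F [ 7.2133 -3.6818 -5.9942] t 9.6
time: 9.98
ee_pos: [0.5295, -0.0403, 0.1864]
eef_rot: [0.895, 0.062, -0.442, 0.001]
ft_force: [0.0, -0.5, -0.5]
width: 0.0358
theta 1.144 rad 0.0917 along -0.0004 w 0.0358 F [ 0.0322 -0.4776 -0.4684] t 9.975
```

View pics/wrist5.png

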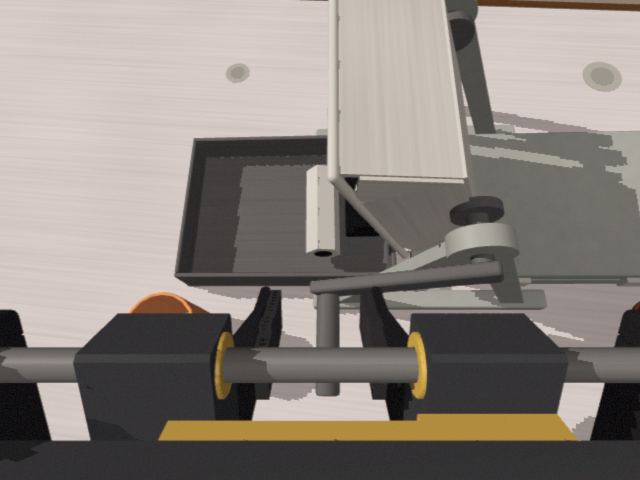

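View pics/scene5.png

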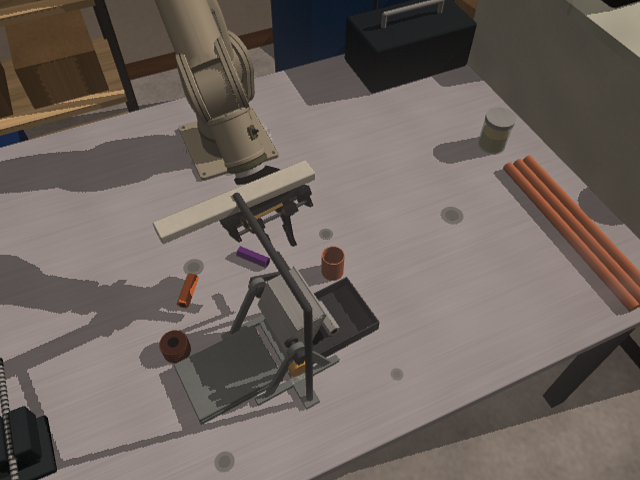

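The skip has dropped: the hex nut is landing at (323,210) in the wrist view and the T-nut at (365,215). I'll let it settle with the fingers opening.

```bash
python3 -m inch '[{"translation":[0,0,0],"spin":0},{"translation":[0,0,0],"spin":0},{"translation":[0,0,0],"spin":0},{"translation":[0,0,0],"spin":0},{"translation":[0,0,0],"spin":0},{"translation":[0,0,0],"spin":0},{"translation":[0,0,0],"spin":0},{"translation":[0,0,0],"spin":0}]' 0 10
python3 - <<'E'
from h import *
s=r.read_state()
for n in ("wrist","scene"): cv2.imwrite(f"pics/{n}6.png",optics.camera(n)[:,:,::-1])
stat(s)
T=tool(s);m=optics.camera_model("wrist");W=T@np.array(m["tool_from_camera"]);K=np.array(m["camera_matrix"])
def pr(p):
    c=np.linalg.inv(W)@np.r_[p,1];c=K@c[:3];return c[:2]/c[2]
for th in (1.8,1.97): print(th,pr(hp(th)),pr(hp(th)-.027*u),pr(hp(th)+.031*u))
a=cv2.imread("pics/scene6.png")[240:420,230:410];cv2.imwrite("pics/s6c.png",cv2.resize(a,None,fx=3,fy=3))
E
```

```text
time: 11.08
ee_pos: [0.5299, -0.0409, 0.1871]
eef_rot: [0.895, 0.062, -0.442, 0.001]
ft_force: [0.5, -0.3, 0.4]
width: 0.087
theta 1.133 rad 0.0914 along -0.0001 w 0.087 F [ 0.5009 -0.3183  0.4305] t 11.075
1.8 [317.1485 339.7818] [316.4332 391.6816] [317.8989 285.3328]
1.97 [326.6272 342.3958] [326.3465 391.278 ] [326.9233 290.845 ]
```

View pics/wrist6.png

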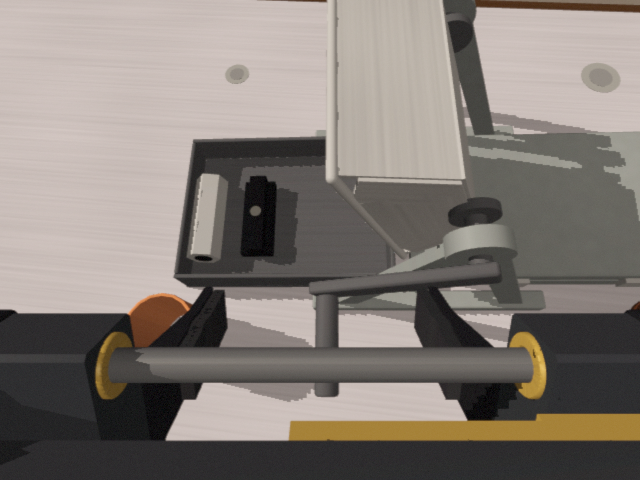

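View pics/s6c.png

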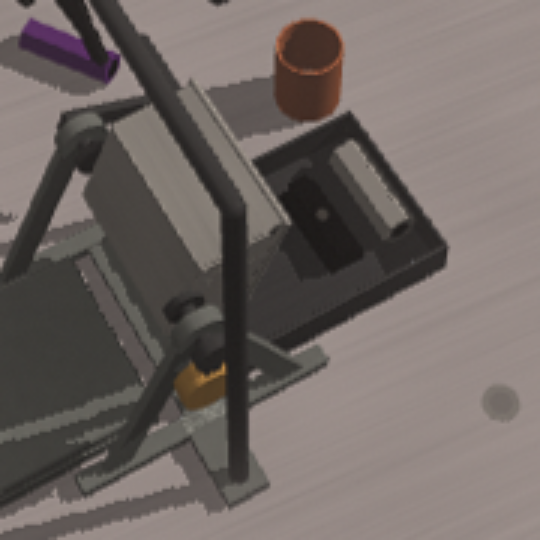

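Both parts lie in the tray (hex nut at (208,217) and T-nut at (259,215) in the wrist view). The handle is at the +1.97 stop, with its free end at (326,392). I'll descend to it.

```bash
python3 - <<'E'
from h import *
T=stat();plan(T,[1.97]);print(hp(1.97))
E
```

```text
theta 1.134 rad 0.0914 along -0.0001 w 0.087 F [-0.4988 -0.2717 -0.7438] t 11.175
1.97 [5.83 0.38 4.49]
[ 0.5288 -0.041   0.115 ]
```

```bash
python3 -m inch '[{"translation":[1.9,0.13,1.5],"spin":0},{"translation":[1.9,0.13,1.5],"spin":0},{"translation":[1.8,0.1,1.4],"spin":0},{"translation":[0,0,0],"spin":0}]' 0
python3 - <<'E'
from h import *
T=stat();plan(T,[1.97]);print(T[:3,:3],r.read_state()['joint_positions'])
cv2.imwrite("pics/wrist7.png",optics.camera("wrist")[:,:,::-1])
E
```

```text
time: 11.68
ee_pos: [0.5298, -0.0412, 0.1152]
eef_rot: [0.896, 0.061, -0.441, 0.001]
ft_force: [0.3, -0.0, 0.3]
width: 0.0869
theta 1.954 rad 0.0889 along -0.0002 w 0.0869 F [ 0.2986 -0.0289  0.2661] t 11.675
1.97 [ 0.15 -0.03  0.09]
[[ 0.6041  0.1098 -0.7893]
 [ 0.1085 -0.9926 -0.0551]
 [-0.7895 -0.0524 -0.6115]] [-0.5831 -0.1425  0.666   2.3994 -0.3799  0.232  -1.0291]
```

View pics/wrist7.png

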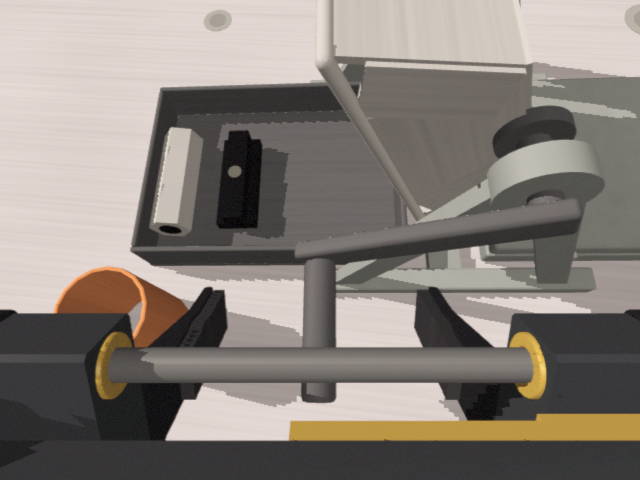

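```bash
python3 -m inch '[{"translation":[0.1,0,0.05],"spin":0},{"translation":[0,0,0],"spin":0},{"translation":[0,0,0],"spin":0},{"translation":[0,0,0],"spin":0},{"translation":[0,0,0],"spin":0},{"translation":[0,0,0],"spin":0},{"translation":[0,0,0],"spin":0}]' 1 12
python3 - <<'E'
from h import *
T=stat();plan(T,[1.97])
E
```

```text
time: 12.6
ee_pos: [0.5325, -0.0415, 0.1185]
eef_rot: [0.897, 0.061, -0.438, 0.0]
ft_force: [0.3, -0.3, -0.4]
width: 0.0253
theta 1.921 rad 0.0872 along 0.0024 w 0.0253 F [ 0.2805 -0.3475 -0.3858] t 12.6
1.97 [ 0.25 -0.07  0.5 ]
```

```bash
python3 -m inch '[{"translation":[0.2,0,0.4],"spin":0},{"translation":[0.1,-0.05,0.1],"spin":0},{"translation":[0,0,0],"spin":0}]' 1 12
python3 - <<'E'
from h import *
T=stat();plan(T,[1.97,1.87,1.75,1.65])
E
```

```text
time: 12.98
ee_pos: [0.5309, -0.0405, 0.1138]
eef_rot: [0.897, 0.061, -0.437, -0.0]
ft_force: [-6.0, -0.6, 6.0]
width: 0.0132
theta 1.966 rad 0.0901 along 0.001 w 0.0132 F [-5.9664 -0.6267  6.0187] t 12.975
1.97 [-0.03  0.02  0.1 ]
1.87 [-0.65 -0.35 -0.52]
1.75 [-0.81 -0.31 -0.64]
1.65 [-0.69 -0.16 -0.55]
```

```bash
python3 -m inch '[{"translation":[-0.4,-0.2,-0.3],"spin":0},{"translation":[-0.6,-0.25,-0.45],"spin":0},{"translation":[-0.6,-0.2,-0.5],"spin":0},{"translation":[-0.6,-0.15,-0.5],"spin":0}]' 1 20
python3 - <<'E'
from h import *
T=stat();plan(T,[1.6,1.5,1.4,1.3,1.2])
cv2.imwrite("pics/wrist8.png",optics.camera("wrist")[:,:,::-1])
E
```

```text
time: 13.48
ee_pos: [0.5301, -0.0341, 0.1414]
eef_rot: [0.897, 0.061, -0.437, -0.0]
ft_force: [9.0, -1.6, -6.4]
width: 0.0134
theta 1.649 rad 0.0898 along 0.0008 w 0.0134 F [ 9.0308 -1.5845 -6.3963] t 13.475
1.6 [-0.39 -0.06 -0.21]
1.5 [-0.71 -0.03 -0.56]
1.4 [-0.71  0.06 -0.55]
1.3 [-0.7   0.15 -0.55]
1.2 [-0.68  0.24 -0.53]
```

View pics/wrist8.png

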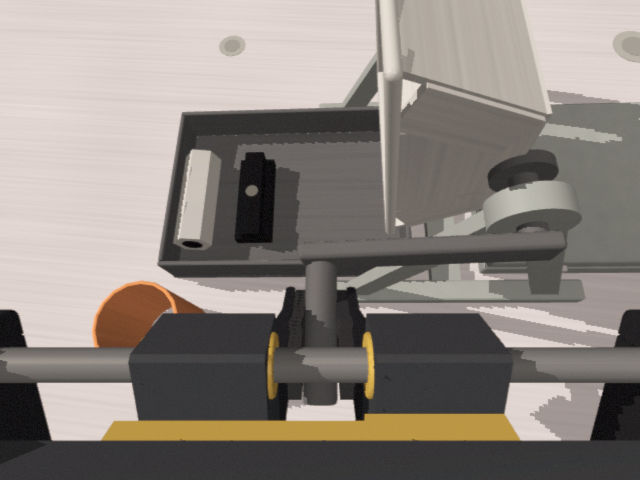

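The handle is in the fingers at (320,350) and following, and the parts are still in the tray. I'll continue slowly.

```bash
python3 -m inch '[{"translation":[-0.55,-0.05,-0.4],"spin":0},{"translation":[-0.6,0,-0.5],"spin":0},{"translation":[-0.6,0.05,-0.5],"spin":0},{"translation":[-0.6,0.1,-0.5],"spin":0}]' 1 20
python3 - <<'E'
from h import *
T=stat();plan(T,[1.25,1.15,1.05,.95,.85])
E
```

```text
time: 14.02
ee_pos: [0.5302, -0.0354, 0.1699]
eef_rot: [0.897, 0.061, -0.438, -0.0]
ft_force: [9.9, 1.3, -7.2]
width: 0.0133
theta 1.332 rad 0.0909 along 0.0007 w 0.0133 F [ 9.9004  1.2723 -7.2432] t 14.025
1.25 [-0.6   0.25 -0.37]
1.15 [-0.67  0.28 -0.52]
1.05 [-0.65  0.36 -0.5 ]
0.95 [-0.62  0.44 -0.48]
0.85 [-0.58  0.52 -0.45]
```

```bash
python3 -m inch '[{"translation":[-0.55,0.25,-0.4],"spin":0},{"translation":[-0.55,0.27,-0.45],"spin":0},{"translation":[-0.55,0.32,-0.42],"spin":0},{"translation":[-0.5,0.36,-0.4],"spin":0}]' 1 20
python3 - <<'E'
from h import *
T=stat();plan(T,[.95,.85,.75,.65,.55])
E
```

```text
time: 14.52
ee_pos: [0.5311, -0.0432, 0.1946]
eef_rot: [0.896, 0.066, -0.439, 0.0]
ft_force: [4.7, 5.2, -4.2]
width: 0.0133
theta 1.049 rad 0.0927 along 0.0009 w 0.0133 F [ 4.7331  5.1723 -4.2496] t 14.525
0.95 [-0.58  0.68 -0.33]
0.85 [-0.59  0.52 -0.44]
0.75 [-0.54  0.59 -0.41]
0.65 [-0.5   0.65 -0.37]
0.55 [-0.44  0.71 -0.33]
```

```bash
python3 -m inch '[{"translation":[-0.3,0.55,-0.2],"spin":0},{"translation":[-0.45,0.45,-0.35],"spin":0},{"translation":[-0.45,0.45,-0.33],"spin":0}]' 1 20
python3 - <<'E'
from h import *
T=stat();plan(T,[.75,.65,.55,.45])
E
```

```text
time: 14.9
ee_pos: [0.532, -0.0507, 0.2078]
eef_rot: [0.895, 0.072, -0.44, 0.0]
ft_force: [3.1, 4.9, -0.7]
width: 0.0133
theta 0.887 rad 0.094 along 0.001 w 0.0133 F [ 3.1072  4.8687 -0.667 ] t 14.9
0.75 [-0.65  1.1  -0.33]
0.65 [-0.5   0.65 -0.36]
0.55 [-0.45  0.71 -0.32]
0.45 [-0.39  0.76 -0.28]
```

```bash
python3 -m inch '[{"translation":[-0.2,0.65,-0.1],"spin":0},{"translation":[-0.25,0.65,-0.15],"spin":0}]' 1 20
python3 - <<'E'
from h import *
T=stat();plan(T,[.65,.55,.45]);print(T[:3,:3])
cv2.imwrite("pics/wrist9.png",optics.camera("wrist")[:,:,::-1])
E
```

```text
time: 15.15
ee_pos: [0.5326, -0.0549, 0.213]
eef_rot: [0.894, 0.08, -0.44, -0.0]
ft_force: [-11.2, 15.9, 12.2]
width: 0.0137
theta 0.815 rad 0.0942 along 0.0012 w 0.0137 F [-11.1952  15.8619  12.1566] t 15.15
0.65 [-0.75  1.35 -0.35]
0.55 [-0.46  0.7  -0.32]
0.45 [-0.4   0.76 -0.27]
[[ 0.5998  0.1425 -0.7873]
 [ 0.1425 -0.9873 -0.0701]
 [-0.7873 -0.0702 -0.6125]]
```

View pics/wrist9.png

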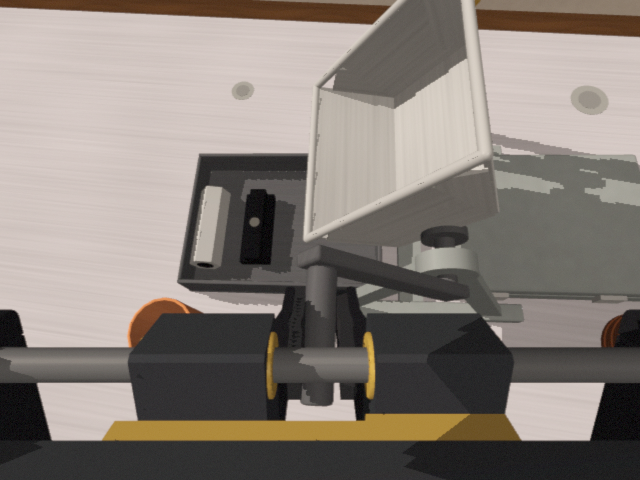

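```bash
python3 -m inch '[{"translation":[0,0.4,0],"spin":0.5},{"translation":[0,0.4,0],"spin":0.5}]' 1 12
python3 - <<'E'
from h import *
T=stat();plan(T,[.65,.55,.45]);g=T[:3,3]-.002*T[:3,0]-H;print('theta by y',np.arcsin(g@v/.09));print(T[:3,1],r.read_state()['joint_positions'])
E
```

```text
time: 15.45
ee_pos: [0.5329, -0.0555, 0.2132]
eef_rot: [0.893, 0.082, -0.441, -0.008]
ft_force: [-12.8, 15.6, 12.5]
width: 0.0137
theta 0.809 rad 0.0938 along 0.0015 w 0.0137 F [-12.758   15.6262  12.4638] t 15.45
0.65 [-0.76  1.27 -0.33]
0.55 [-0.47  0.69 -0.33]
0.45 [-0.41  0.75 -0.28]
theta by y 0.8548329260365359
[ 0.1398 -0.9863 -0.0879] [-0.4014 -0.2856  0.5175  2.2645 -0.2061  0.5154 -1.1691]
```

The pure-y push jams on pad friction at this angle: the reaction is radial. I'll go back to tangential steps.

```bash
python3 -m inch '[{"translation":[-0.4,0.5,-0.3],"spin":0.3}]' 1 12
python3 - <<'E'
from h import *
T=stat();g=T[:3,3]-.002*T[:3,0]-H;print('theta by y',np.arcsin(g@v/.09))
E
python3 -m inch '[{"translation":[-0.4,0.5,-0.3],"spin":0.3}]' 1 12
python3 - <<'E'
from h import *
T=stat();plan(T,[.65,.55,.45]);g=T[:3,3]-.002*T[:3,0]-H;print('theta by y',np.arcsin(g@v/.09));print(T[:3,1])
E
```

```text
time: 15.58
ee_pos: [0.5332, -0.0586, 0.2174]
eef_rot: [0.893, 0.083, -0.442, -0.011]
ft_force: [-0.7, 1.3, 0.4]
width: 0.0138
theta 0.754 rad 0.0946 along 0.0015 w 0.0138 F [-0.651   1.3199  0.385 ] t 15.575
theta by y 0.8034003869436726
time: 15.7
ee_pos: [0.5338, -0.0633, 0.2218]
eef_rot: [0.893, 0.083, -0.442, -0.013]
ft_force: [-2.3, 0.7, 0.2]
width: 0.0136
theta 0.686 rad 0.0948 along 0.0015 w 0.0136 F [-2.2663  0.6693  0.2292] t 15.7
0.65 [-0.02  0.56  0.21]
0.55 [-0.47  0.69 -0.33]
0.45 [-0.42  0.74 -0.29]
theta by y 0.7296645735432349
[ 0.1361 -0.9859 -0.0972]
```

```bash
python3 -m inch '[{"translation":[-0.3,0.55,-0.23],"spin":0},{"translation":[-0.28,0.6,-0.2],"spin":0}]' 1 12
python3 - <<'E'
from h import *
T=stat();plan(T,[.5,.4,.3]);g=T[:3,3]-.002*T[:3,0]-H;print('theta by y',np.arcsin(g@v/.09))
E
```

```text
time: 15.95
ee_pos: [0.5355, -0.0746, 0.2292]
eef_rot: [0.893, 0.084, -0.442, -0.014]
ft_force: [-11.3, 3.4, 12.8]
width: 0.014
theta 0.542 rad 0.0943 along 0.0021 w 0.014 F [-11.2661   3.4377  12.8148] t 15.95
0.5 [-0.04  0.56  0.26]
0.4 [-0.39  0.77 -0.26]
0.3 [-0.33  0.81 -0.21]
theta by y 0.570972788931705
```

```bash
python3 -m inch '[{"translation":[-0.25,0.6,-0.18],"spin":0},{"translation":[-0.22,0.6,-0.15],"spin":0}]' 1 12
python3 - <<'E'
from h import *
T=stat();plan(T,[.35,.25,.15]);g=T[:3,3]-.002*T[:3,0]-H;print('theta by y',np.arcsin(g@v/.09))
E
```

```text
time: 16.2
ee_pos: [0.5373, -0.0883, 0.2356]
eef_rot: [0.894, 0.084, -0.441, -0.015]
ft_force: [-11.4, -1.0, 9.2]
width: 0.0137
theta 0.38 rad 0.0938 along 0.0026 w 0.0137 F [-11.3701  -0.9998   9.1559] t 16.2
0.35 [0.01 0.41 0.35]
0.25 [-0.3   0.83 -0.19]
0.15 [-0.23  0.86 -0.14]
theta by y 0.39693595961198624
```

```bash
python3 -m inch '[{"translation":[-0.15,0.55,-0.1],"spin":0},{"translation":[-0.12,0.55,-0.08],"spin":0}]' 1 12
python3 - <<'E'
from h import *
T=stat();plan(T,[.15,.05,0]);g=T[:3,3]-.002*T[:3,0]-H;print('theta by y',np.arcsin(g@v/.09))
E
```

```text
time: 16.45
ee_pos: [0.5388, -0.1023, 0.2392]
eef_rot: [0.894, 0.083, -0.44, -0.016]
ft_force: [-8.9, -0.6, 7.7]
width: 0.0138
theta 0.225 rad 0.0931 along 0.0027 w 0.0138 F [-8.8711 -0.611   7.6818] t 16.45
0.15 [-0.1   0.73  0.29]
0.05 [-0.16  0.88 -0.09]
0 [-0.06  0.45 -0.02]
theta by y 0.23271043354590656
```

```bash
python3 -m inch '[{"translation":[-0.1,0.5,-0.05],"spin":0},{"translation":[-0.05,0.5,-0.03],"spin":0},{"translation":[0,0.4,0],"spin":0}]' 1 12
python3 - <<'E'
from h import *
T=stat();plan(T,[0]);g=T[:3,3]-.002*T[:3,0]-H;print('theta by y',np.arcsin(g@v/.09))
E
```

```text
time: 16.82
ee_pos: [0.5405, -0.1197, 0.2402]
eef_rot: [0.895, 0.082, -0.439, -0.017]
ft_force: [-10.0, 0.4, 8.4]
width: 0.0137
theta 0.035 rad 0.0919 along 0.0027 w 0.0137 F [-10.0367   0.4224   8.3714] t 16.825
0 [-0.05  0.33  0.31]
theta by y 0.03552464765069014
```

```bash
python3 -m inch '[{"translation":[0,0.25,0],"spin":0},{"translation":[0,0.15,0],"spin":0},{"translation":[0,0,0],"spin":0}]' 1 12
python3 - <<'E'
from h import *
T=stat();plan(T,[0]);g=T[:3,3]-.002*T[:3,0]-H;print('theta by y',np.arcsin(g@v/.09))
cv2.imwrite("pics/wrist10.png",optics.camera("wrist")[:,:,::-1])
E
```

```text
time: 17.2
ee_pos: [0.541, -0.125, 0.24]
eef_rot: [0.895, 0.081, -0.439, -0.018]
ft_force: [-4.1, 0.8, 5.6]
width: 0.0138
theta -0.023 rad 0.0916 along 0.0026 w 0.0138 F [-4.09    0.7724  5.6448] t 17.2
0 [-0.02 -0.2   0.31]
theta by y -0.023180664015848805
```

View pics/wrist10.png

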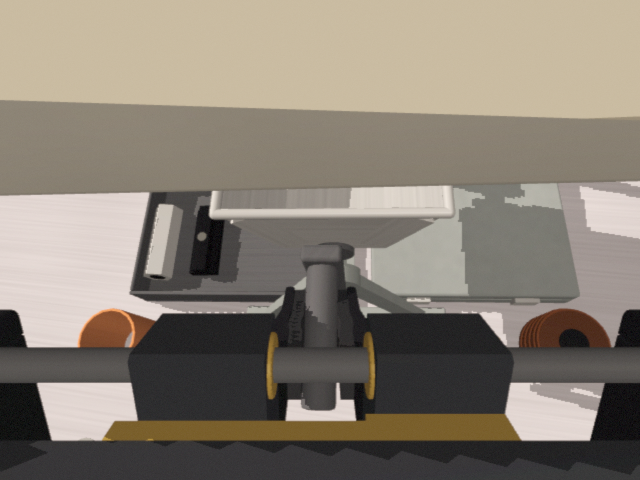

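The skip is back upright and level (its rim is straight in row 215) and the parts are in the tray. I'll nudge 1 mm back to the notch and release.

```bash
python3 -m inch '[{"translation":[0,-0.1,0],"spin":0},{"translation":[0,0,0],"spin":0}]' 1 4
python3 -c "from h import *;stat()"
python3 -m inch '[{"translation":[0,0,0],"spin":0},{"translation":[0,0,0],"spin":0},{"translation":[0,0,0],"spin":0},{"translation":[0,0,0],"spin":0},{"translation":[0,0,0],"spin":0},{"translation":[0,0,0],"spin":0},{"translation":[0,0,0],"spin":0},{"translation":[0,0,0],"spin":0}]' 0 4
python3 - <<'E'
from h import *
T=stat()
cv2.imwrite("pics/wrist11.png",optics.camera("wrist")[:,:,::-1])
print(T[:3,:3])
E
```

```text
time: 17.5
ee_pos: [0.5409, -0.124, 0.2398]
eef_rot: [0.895, 0.081, -0.439, -0.018]
ft_force: [-3.1, 0.2, 2.9]
width: 0.0141
theta -0.012 rad 0.0914 along 0.0026 w 0.0141 F [-3.1067  0.1908  2.8602] t 17.5
time: 18.5
ee_pos: [0.5407, -0.1237, 0.2392]
eef_rot: [0.894, 0.081, -0.439, -0.017]
ft_force: [0.1, -0.4, -0.2]
width: 0.0834
theta -0.008 rad 0.0907 along 0.0025 w 0.0834 F [ 0.0798 -0.3571 -0.1831] t 18.5
[[ 0.6008  0.1303 -0.7887]
 [ 0.1608 -0.9862 -0.0405]
 [-0.7831 -0.1025 -0.6134]]
```

View pics/wrist11.png

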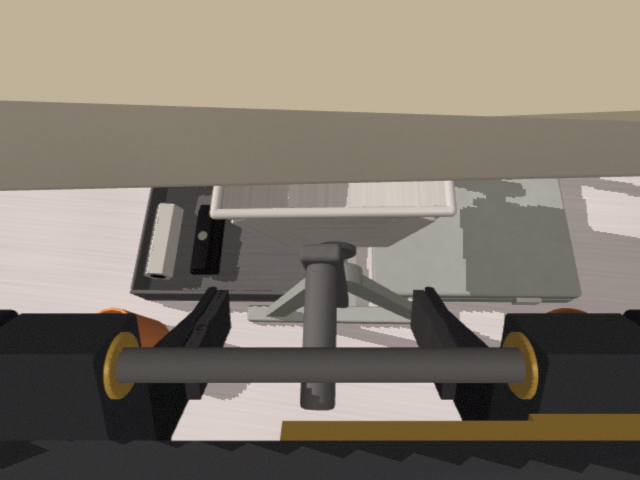

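The skip is released and steady at its notch, with the handle free between the open fingers. I'll withdraw straight back along the tool axis.

```bash
python3 -m inch '[{"translation":[-2,0,0],"spin":0},{"translation":[-3,0,0],"spin":0},{"translation":[-3,0,0.5],"spin":0},{"translation":[-3,0,1],"spin":0},{"translation":[-3,0,1],"spin":0},{"translation":[0,0,0],"spin":0},{"translation":[0,0,0],"spin":0}]' 0
python3 - <<'E'
from h import *
T=stat()
for n in ("wrist","scene","top"): cv2.imwrite(f"pics/{n}12.png",optics.camera(n)[:,:,::-1])
a=cv2.imread("pics/scene12.png")[180:420,130:400];b=cv2.imread("pics/top12.png")[100:340,270:510]
cv2.imwrite("pics/f12.png",cv2.resize(np.hstack([a,b]),None,fx=1.55,fy=1.55))
E
```

```text
time: 19.42
ee_pos: [0.4387, -0.1483, 0.332]
eef_rot: [0.894, 0.079, -0.441, -0.017]
ft_force: [0.5, 0.2, -0.7]
width: 0.0868
theta -0.082 rad 0.1841 along -0.1015 w 0.0868 F [ 0.5241  0.2487 -0.7427] t 19.425
```

View pics/f12.png

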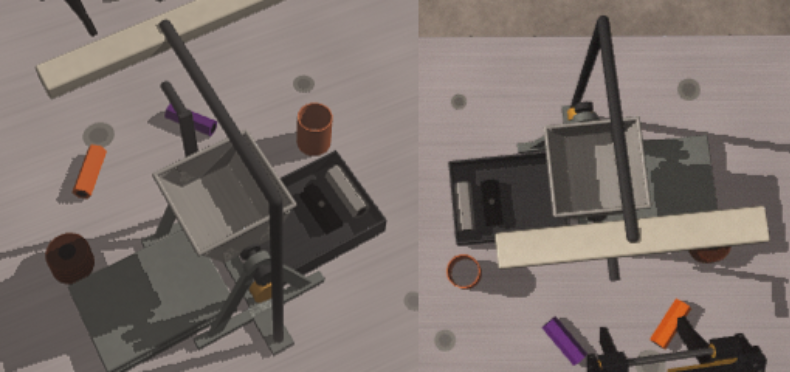

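View pics/wrist12.png

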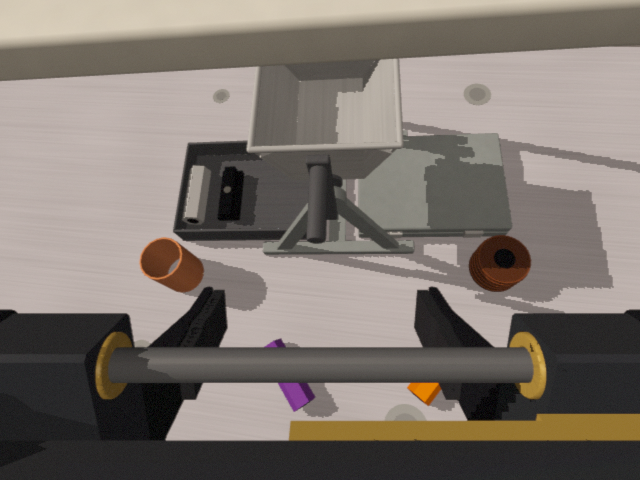

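The skip is upright and empty and both parts are in the tray. The coupling and washers haven't moved, and the gripper is clear. I'm handing it in.

```bash
python3 -c "from bench import close_job;print(close_job())"
```

```text
the job is handed in; nothing more can be done
None
```

The job is done and handed in at about 19.6 s, well inside the 51 s limit. I gripped the handle with the tool leaned about 36° and pushed the skip towards the tray (+y) to about 1.1 rad. I then let go, and it dropped to its stop on its own with both parts landing in the tray. After that I took the handle again, eased the skip back to its notch, released it and withdrew.

**Last checks:** The final pictures show:
- The skip is upright and empty, with the T-nut and hex nut in the tray.
- The coupling, the washer stack and the orange and purple nuts look unmoved.
- The gripper is about 13 cm clear, with no force beyond sensor noise on the wrist.

**Return speed:** The skip came back at about 0.5–0.8 rad/s wherever I measured it, under the 1.5 rad/s limit. These are averages over one to four rows of movement, so a faster moment within them would not show.

**What went less well:**
- **Leaning the tool:** Moves only shift the tool or spin it about its own axis. I got the lean by driving joint 6 against its range limit high up, clear of the stand.
- **Jam on the way back:** Near the hump at about 0.85 rad, the handle slid roughly 6 mm in the fingers. A sideways push then jammed briefly, with about 24 N at the wrist, until I went back to steps along the arc.
- **Highest force read:** About 34 N at the wrist during the first grip, from pushing 1 mm too far along the fingers.

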